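# Slide the chopping board over the scrap pan until it drops into its notches

### The arm

A 6-joint arm with a two-finger parallel gripper is mounted at the origin on the work surface. World frame = base frame: x ahead of the robot, y to its left, z up, the work surface at z = 0. Lengths are in m, angles in rad, forces in N, time in s.
With the tool pointing down it reaches from about 0.275 to 0.85 m from the base axis. Payload 5.2 kg.
Tool frame: the origin (TCP) lies midway between the tips of the shut fingers; the grasp point (between the pads) lies robot.tcp_to_grasp behind it (robot.tcp_to_grasp is the distance from the TCP to the grasp point, in m); z points along the fingers, x is the direction in which the jaws open and shut, and the axes are right-handed (so a half turn about z gives the same grasp; the last joint's range is limited). The gripper opens to 85 mm and grips with 20 to 120 N. Pads are 22 mm wide; open, the fingers measure 114 mm over their backs; the gripper's body (76 mm by 85 mm) begins 54 mm behind the grasp point. The pads swing forward as they close: fully open they stand 13 mm farther back than shut.
Start: joints at [1.068, 0.259, 1.535, -0, 1.348, -0.203], TCP at [0.162, 0.525, 0.231] pointing down, gripper open.
Joint ranges: [-3.14, 3.14], [-0.91, 2.08], [0.19, 2.58], [-1.22, 4.36], [0.22, 2.71], [-3.12, 3.12]. Speed limits (rad/s): [2.57, 2.57, 3.14, 3.14, 3.14, 3.14].

### API

Orientations are given as a 3x3 rotation matrix whose columns are the frame's x, y, z axes.
In Python, from station import robot gives the robot as it stands. The module is installed in compiled form; this text tells all that it offers.
- The arm moves only by the tool apply_moves, never from a script. Its argument "increments" is a list of rows, each an object with "offset": the shift along the tool's x, y, z in m, a list of three; "dr": the turn, a rotation vector about the tool's x, y, z in degrees, a list of three. In form: [{"offset": [tx, ty, tz], "dr": [ax, ay, az]}, ...]. A call has exactly 5 rows; each row is the pose to reach, as a shift and turn from the pose measured when the call began, along the tool's axes at that moment; what a row does not reach only later rows make up. A row lasts 1/8 s, in which the tool goes at most 62.5 mm and 10.7 degrees, less where a joint would pass 70% of its speed; a pose out of reach is approached as far as the arm can. A call with a gripper value outside its range is refused whole. "claw" is the opening, from 0 (shut) to 1 (fully open), set as the call begins (left out, the last holds). The fingers move at their own pace and stop on an object; "squeeze" is the grip in N (left out, the last holds). Time passes only in rows, so rows that repeat a pose let the fingers close, or fill a call up. It gives the time, the measured TCP pose, the force and the opening at its end, in the units of the state.
- robot.sense(): the state, without advancing time (a new reading comes with each control period).
- robot.grab_frame(name): name is "side" or "top"; returns a dict with "frame" (480x640x3 uint8, red, green, blue), "fov_y" (degrees; the focal length in pixels is half the picture's height over the tangent of half this angle, whatever the lens; pixels are square), "cx", "cy" (the principal point, pixels), "xyz" and "rotation" of the camera in the world. Camera axes: x right, y up, looking along -z (the intrinsics and any distortion apply to the point x, -y, -z); pixel columns grow to the right and rows downward; lengths in m; the calibration is good to about 2 mm. A picture is of the moment at which its call begins. There is no depth.
- robot.close_job(): hands the job in, once; it reports no verdict.
Trained networks look in the newest picture that a camera, given by its name, has taken for a name from the list of things; names that differ only in an ending like _2 or _b are one class to them, and where a whole thing is asked for, a point or a joint stands for the part that bears it (a point fixed in the world has none). Each returns a list of dicts, best first, with "score" (0 to 1); they miss things now and then, are a little off and sometimes report something else, mostly with a low value. They report only what shows in the picture. A call takes as long as a camera call.
- robot.trace(camera, label): "region" (480x640 bool, what is visible of it) and "position" ([column, row] in pixels, amid what is visible of it).
- robot.landmark_of(camera, label): "position" ([column, row] in pixels: a listed point, or the origin of a listed thing).
The state is a dict: "t": time; "joints": joint angles; "dq": joint speeds; "joint_torque": joint torques, N m; "eef_pos": TCP position; "tcp_rot": TCP orientation; "contact_force": force on the tool from outside, world axes, zero at the start; "wrist_torque": the same for the moment, N m; "grip_width": finger opening in m.
Only numpy, scipy, OpenCV 4.12 (cv2) and the standard library are available. Lean on these libraries where they do the work, as an engineer would, in place of code of your own. Each camera call takes 0.05 s, during which the arm holds its last target.

### The job

The bamboo chopping board on the stainless prep station has been drawn back to open the scrap pan. With a fingertip, gently push the board along its rails, back over the pan, until you feel its four feet drop into the notches and it lies level down on the rails; stop there and do not force it, then take your hand away. Do not grip, lift or tip the board; the food jar standing on it rides along upright and untouched, and everything else stays where it is.

Things in the scene. Friction and masses are not known exactly. Their poses are not given: they have to be found in the camera images.
- station: Fixed stainless bench-top stand, 236 mm (its x) by 450 mm (its y, -215 to +235), 95 mm high. Origin on the bench; x away from the robot, y the sliding direction (towards closed), z up. Two rails along y, tops 85 mm up, 24 mm wide, at x = -102 and +102 mm. Outside each a guide lip, 10 mm above the rail top. Open between the rails but for the pan and, at each end, a cross bar up to 45 mm high.
- seat (a point): Where the board's origin lies when seated: on the stand's centre line, level with the rail tops (85 mm over the bench), at y = +70 mm of the stand, over the middle of the steel scrap pan (166 by 160 mm, rim 16 mm below the rail tops, hung between the rails). The notch ends stop a seated board; it keeps 3 mm of play either way along the rails.
- far_notch (a point): Mouth centre of the notch at the +y end of the rail nearer the robot, level with the rail top. Four such notches, two a rail, at x = -102 and +102, y = -35 and +175 mm of the stand, each 31 mm long and 12 mm deep, right across the rail. Past the +y notches the rails go on for 44 mm, with no end stop.
- board: Loose bamboo chopping board, 224 (its x) by 260 (its y) by 16 mm, about 0.6 kg, on four black feet 14 by 24 by 7 mm high at x = -100, +100, y = -105, +105 mm. Origin at the centre of the wood's underside, axes as the stand's. It starts riding on its feet on the rails (origin 92 mm up), 75 to 135 mm short of its seat; seated it has dropped 7 mm and the wood lies on the rails. 2 mm of play to each guide lip.
- push_end (a point): Centre of the board's -y end face, the face to push: 130 mm behind the board's origin, 8 mm above its underside, with clear air behind it and below it between the rails. With the jar on it the board slides at 4 to 9 N. A fingertip pressing on this face can hold that end up by friction; it drops when the fingertip is eased off.
- food_jar: Purple insulated food jar with a screw cap, 86 mm diameter, 127 mm high, about 0.4 kg, standing loose on the board 15 to 60 mm from the board's centre towards its +y end and up to 45 mm off its centre line. Origin at the centre of its base. Not to be touched.
- lunch_container: Clear plastic container with clip-on lid, 150 by 200 by 70 mm, standing on the bench clear of the stand. Origin at the centre of its underside. Bystander.
- ice_block: Black silicone ice block, 75 by 115 by 32 mm, lying on the bench. Origin at the centre of its underside. Bystander.
- chopstick0: Bamboo chopstick, 240 mm long, 8 mm thick, lying on the bench just beyond the stand's -y end and across it. Origin at the underside, at mid-length; x along it. Bystander.
- chopstick1: The second bamboo chopstick, the same, about 24 mm farther from the stand. Bystander.
- mug: White mug, 82 mm diameter, 92 mm high. Origin at the centre of its underside. Bystander.
- sauce_bottle: Amber sauce bottle, 56 mm diameter, 165 mm high. Origin at the centre of its underside. Bystander.

How it is judged:
On the way, in this order (a step that is already met when the one before it is completed fails the run):
1. the board has slid along the rails to within 45 mm of its seat, still riding on its feet (y of board in the frame of station between 0.025 and 0.066 m and z of board in the frame of station between 0.0895 and 0.097 m).
2. the board has dropped into its notches (z of board in the frame of station between 0.082 and 0.0875 m and y of board in the frame of station between 0.062 and 0.078 m and x of board in the frame of station between -0.006 and 0.006 m and angle between board's own z axis and vertical below 0.012 rad and angle between the y axis of board and the y axis of station, either way round below 0.035 rad), for 0.2 s.
At the end, for the whole second after the job is handed in: Board at rest, down on the rails with its feet in the notches (height within 3 mm, 8 mm along and 6 mm across the rails, level within 0.012 rad, square within 0.035 rad); the jar stands upright on it; every bystander is within 20 mm of where it stood (all of step 2 and linear speed of board below 0.01 m/s and angle between food_jar's own z axis and vertical below 0.1 rad and z of food_jar in the frame of board between 0.01 and 0.022 m and linear speed of food_jar below 0.02 m/s and distance of each of lunch_container, ice_block, chopstick0, chopstick1, mug, sauce_bottle from where it was at the start of the episode below 0.02 m); the robot touches nothing.
It fails at once if the board is lifted more than 9 mm off the rails or tipped by more than 0.1 rad (z of board in the frame of station above 0.101 m or angle between board's own z axis and vertical above 0.1 rad).
It fails at once if the board is forced: pushed or pressed with more than 60 N (contact force between the fingers and board above 60 N).
It fails at once if the food jar is touched by the fingers or the arm (contact force between any of the fingers, the arm and food_jar above 0.5 N).
It fails at once if the food jar is tipped over or comes off the board (angle between food_jar's own z axis and vertical above 0.3 rad or z of food_jar in the frame of board below 0 m).
It fails at once if the container, ice block, a chopstick, the mug or the bottle is moved by more than 20 mm (distance of any of lunch_container, ice_block, chopstick0, chopstick1, mug, sauce_bottle from where it was at the start of the episode above 0.02 m).
It also fails if it takes over 40 s, if anything falls off the work surface, if the arm or the gripper's body presses on something with over 40 N, if the wrist force passes 120 N, or if a joint passes its speed limit or range.

## Working session

There is one attempt and no reset: what is moved stays moved. The work goes in short steps, Python scripts to look and compute and a tool call to move; the robot and the scene stay as the last step left them, time stands still between calls to the robot, and variables do not carry over. Pictures are saved under pics/ and viewed, and the job is handed in when it is done.

Besides the shell and the picture viewer there is one more tool, called after ">>>" as a command line: name --argument value ..., lists and objects as JSON in quotes. apply_moves: Moves the arm, as the interface text tells. Its arguments: {"type":"object","properties":{"increments":{"type":"array"},"claw":{"type":"number"},"squeeze":{"type":"number"}},"required":["increments"]}

```bash
mkdir -p pics; cat > h.py <<'E'
import numpy as np, cv2
from station import robot
E
python3 - <<'E'
from h import *
s=robot.sense(); print({k:np.round(v,3).tolist() for k,v in s.items()})
for n in ("side","top"):
    f=robot.grab_frame(n); cv2.imwrite(f"pics/{n}0.png",f["frame"][:,:,::-1])
    print(n,{k:np.round(f[k],4).tolist() for k in f if k!="frame"}, f.keys())
    for l in ("station","board","push_end","seat","far_notch","food_jar","chopstick0"):
        print(l,[(np.round(d["position"],1).tolist(),round(d["score"],2)) for d in robot.landmark_of(n,l)][:3])
E
```

```text
{'t': 0.0, 'joints': [1.068, 0.259, 1.536, -0.0, 1.348, -0.203], 'dq': [-0.0, -0.002, 0.001, -0.003, 0.0, 0.0], 'joint_torque': [-0.001, -44.603, -29.057, -0.0, 0.012, -0.0], 'eef_pos': [0.162, 0.525, 0.23], 'tcp_rot': [[0.295, 0.955, -0.001], [0.955, -0.295, -0.002], [-0.002, -0.0, -1.0]], 'contact_force': [-0.414, -0.112, -0.482], 'wrist_torque': [-0.001, -0.042, -0.044], 'grip_width': 0.085}
side {'fov_y': 53.1373, 'cx': 318.89, 'cy': 242.7413, 'xyz': [0.3371, -0.7269, 0.9998], 'rotation': [[0.9873, 0.1157, -0.1091], [-0.1588, 0.7535, -0.638], [0.0084, 0.6472, 0.7623]]} dict_keys(['frame', 'fov_y', 'cx', 'cy', 'xyz', 'rotation'])
station []
board []
push_end [([333.2, 272.7], 0.68)]
seat [([318.2, 329.4], 0.19)]
far_notch [([304.8, 181.1], 0.76)]
food_jar []
chopstick0 [([317.6, 331.2], 0.71), ([317.9, 343.9], 0.61)]
top {'fov_y': 49.1816, 'cx': 313.2119, 'cy': 232.6761, 'xyz': [0.2469, 0.0474, 1.4436], 'rotation': [[0.0223, 0.9878, -0.1543], [-0.9998, 0.0218, -0.0048], [-0.0014, 0.1544, 0.988]]} dict_keys(['frame', 'fov_y', 'cx', 'cy', 'xyz', 'rotation'])
station []
board [([313.9, 210.4], 0.87)]
push_end [([365.1, 223.6], 0.61)]
seat []
far_notch [([237.8, 224.2], 0.7)]
food_jar [([296.7, 208.5], 0.61)]
chopstick0 [([399.8, 250.6], 0.76), ([392.4, 249.4], 0.65)]
```

View pics/side0.png

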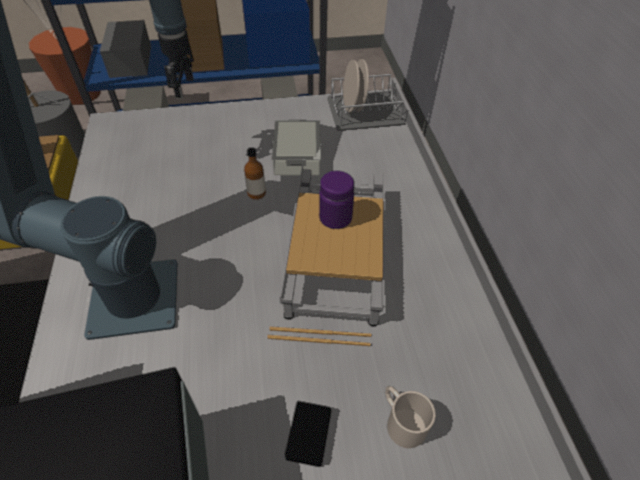

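View pics/top0.png

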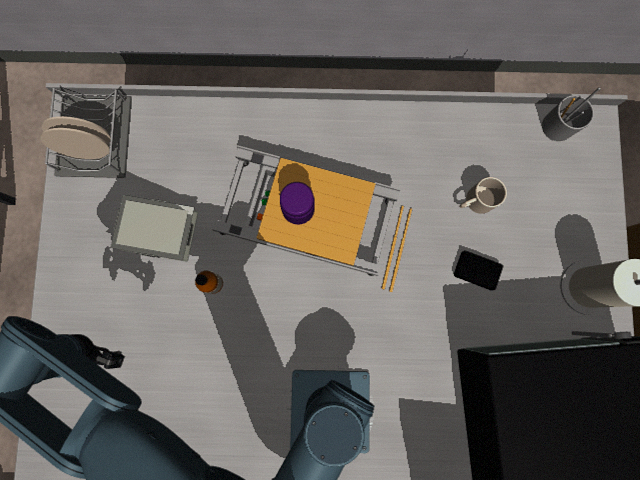

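```bash
cat >> h.py <<'E'
def back(f,uv,z):
    uv=np.atleast_2d(uv).astype(float); F=240/np.tan(np.radians(f["fov_y"]/2)); R=np.array(f["rotation"]); o=np.array(f["xyz"])
    d=np.c_[(uv[:,0]-f["cx"])/F,-(uv[:,1]-f["cy"])/F,-np.ones(len(uv))]@R.T
    return o+d*((z-o[2])/d[:,2])[:,None]
def proj(f,p):
    F=240/np.tan(np.radians(f["fov_y"]/2)); q=(np.atleast_2d(p)-np.array(f["xyz"]))@np.array(f["rotation"])
    return np.c_[f["cx"]+F*q[:,0]/-q[:,2], f["cy"]-F*q[:,1]/-q[:,2]]
E
python3 - <<'E'
from h import *
for n in ("side","top"):
    f=robot.grab_frame(n); im=f["frame"][:,:,::-1].copy()
    hsv=cv2.cvtColor(im,cv2.COLOR_BGR2HSV)
    m=((hsv[:,:,0]>10)&(hsv[:,:,0]<25)&(hsv[:,:,1]>120)).astype(np.uint8)
    k,lab,st,c=cv2.connectedComponentsWithStats(m)
    ys=[i for i in range(1,k) if st[i,4]>1500 and 200<c[i,0]<400 and 130<c[i,1]<300]
    mm=np.isin(lab,ys).astype(np.uint8); pts=np.argwhere(mm)[:,::-1]
    hull=cv2.convexHull(pts.astype(np.int32))
    for e in (3,4,5,6,8): 
        a=cv2.approxPolyDP(hull,e,True)[:,0]
        if len(a)<=4: break
    w=back(f,a,0.108); print(n,a.tolist(),np.round(w,4)[:,:2].tolist())
    print(" edges",[(np.round(np.linalg.norm(w[i]-w[i-1]),4),round(np.degrees(np.arctan2(*(w[i]-w[i-1])[1::-1])),2)) for i in range(len(w))], w.mean(0).round(4))
    for l,z in (("push_end",.1),("board",.092),("far_notch",.085),("chopstick0",0),("chopstick1",0)):
        print(l,[(np.round(back(f,d["position"],z)[0],4).tolist(),round(d["score"],2)) for d in robot.landmark_of(n,l)][:2])
    for l in ("station","board","food_jar","chopstick0"):
        for d in robot.trace(n,l)[:1]: print("trace",l,round(d["score"],2),d["position"],d["region"].sum())
    c=cv2.resize(im[120:300,200:420] if n=="top" else im[160:360,250:410],None,fx=3.5 if n=="top" else 3,fy=3.5 if n=="top" else 3,interpolation=cv2.INTER_CUBIC)[:600,:800]
    cv2.imwrite(f"pics/{n}_crop.png",c)
E
```

```text
side [[380, 279], [287, 271], [300, 194], [381, 199]] [[0.586, -0.1096], [0.378, -0.0543], [0.442, 0.1954], [0.6513, 0.1444]]
 edges [(np.float64(0.2622), np.float64(-104.43)), (np.float64(0.2152), np.float64(165.11)), (np.float64(0.2577), np.float64(75.61)), (np.float64(0.2154), np.float64(-13.69))] [0.5143 0.044  0.108 ]
push_end [([0.485, -0.0753, 0.1], 0.6)]
board [([0.5196, 0.053, 0.092], 0.75), ([0.489, -0.0652, 0.092], 0.39)]
far_notch [([0.4679, 0.2749, 0.085], 0.62)]
chopstick0 [([0.4361, -0.1587, 0.0], 0.71)]
chopstick1 [([0.4361, -0.1587, 0.0], 0.71)]
trace station 0.69 [335.6, 304.9] 2519
trace board 0.91 [339.5, 242.5] 6274
trace food_jar 0.88 [335.1, 200.0] 1826
trace chopstick0 0.96 [317.3, 342.5] 441
top [[375, 184], [353, 264], [257, 238], [280, 158]] [[0.5879, -0.1048], [0.3768, -0.0495], [0.4384, 0.1982], [0.6528, 0.1458]]
 edges [(np.float64(0.2589), np.float64(-104.52)), (np.float64(0.2182), np.float64(165.32)), (np.float64(0.2553), np.float64(76.03)), (np.float64(0.2207), np.float64(-13.73))] [0.514  0.0474 0.108 ]
push_end [([0.484, -0.0766, 0.1], 0.56)]
board [([0.5202, 0.0517, 0.092], 0.88)]
far_notch [([0.4683, 0.2583, 0.085], 0.81)]
chopstick0 [([0.5025, -0.0861, 0.0], 0.63), ([0.4353, -0.1769, 0.0], 0.6)]
chopstick1 [([0.5025, -0.0861, 0.0], 0.63), ([0.4353, -0.1769, 0.0], 0.6)]
trace station 0.83 [260.5, 206.9] 4035
trace board 0.72 [322.3, 215.3] 7414
trace food_jar 0.94 [295.5, 204.5] 1223
trace chopstick0 0.82 [392.4, 257.2] 207
```

```bash
ls pics
```

```text
side0.png
side_crop.png
top0.png
top_crop.png
```

View pics/top_crop.png

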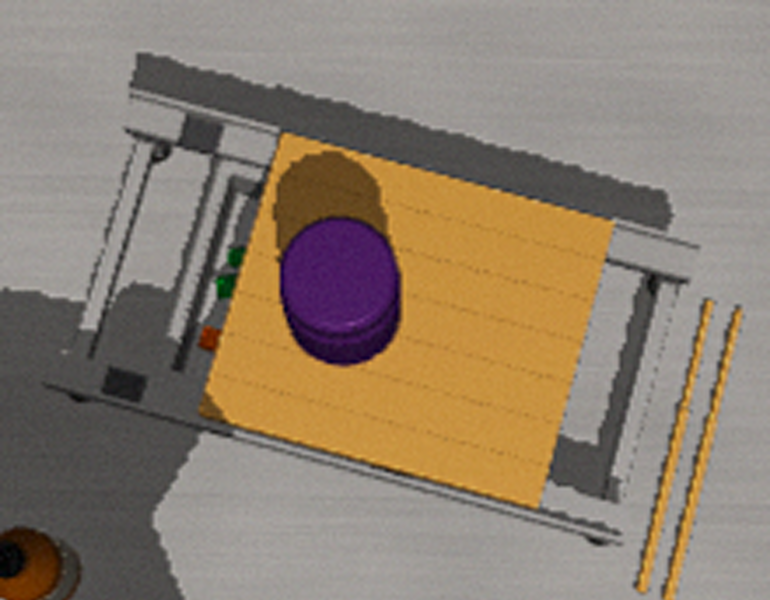

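View pics/side_crop.png

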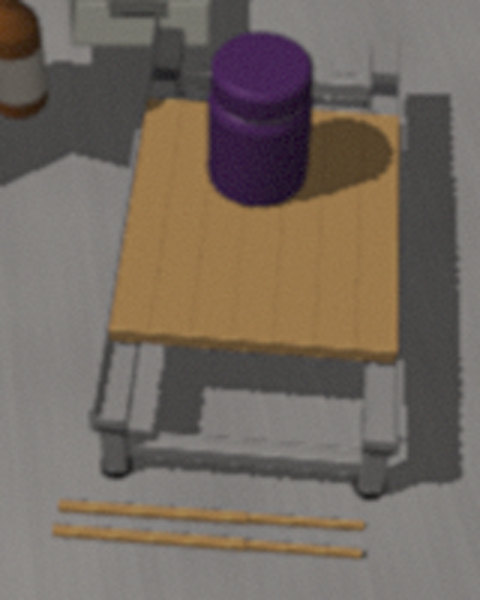

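```bash
python3 - <<'E'
from h import *
f=robot.grab_frame("top")
# crop px -> full
P=lambda x,y:(200+x/3.5-.36,120+y/3.5-.36)
w=back(f,[P(203,132),P(125,383)],.08); print(w.round(4)); 
# end corners of rail outer edges at z .095: (+y far)(131,90),(−y far)(700,247),(−y near)(622,540),(+y near)(45,384)
e=back(f,[P(131,90),P(700,247),P(622,540),P(45,384)],.095); print(e.round(4))
print(np.degrees(np.arctan2(*(e[0]-e[1])[1::-1])),np.degrees(np.arctan2(*(e[3]-e[2])[1::-1])),np.linalg.norm(e[0]-e[1]),np.linalg.norm(e[0]-e[3]))
yaw=np.radians(75.5-90); Y=np.array([-np.sin(yaw),np.cos(yaw)]);X=np.array([Y[1],-Y[0]])
o=w[:,:2].mean(0)-.175*Y; o2=e[:,:2].mean(0)-.01*Y
print("station o",o,o2)
b=np.array([.5155,.046])
for oo in (o,o2): print("board in st",(b-oo)@X,(b-oo)@Y)
print("X",X,"Y",Y,"push",b-.13*Y, "end push", o2+(0.07-.13)*Y)
E
```

```text
[[0.6618 0.2081 0.08  ]
 [0.4649 0.2593 0.08  ]]
[[ 0.6892  0.2626  0.095 ]
 [ 0.5758 -0.1713  0.095 ]
 [ 0.3538 -0.1133  0.095 ]
 [ 0.4605  0.3165  0.095 ]]
75.35315027383436 76.06746898908105 0.4485077586114064 0.23496771683073892
station o [0.51954074 0.0642887 ] [0.51732078 0.06393606]
board in st 0.0006670875027225305 -0.018717884180142873
board in st 0.002728047969436189 -0.01782064063832468
X [ 0.96814764 -0.25038   ] Y [0.25038    0.96814764] push [ 0.4829506  -0.07985919] end push [0.50229798 0.0058472 ]
```

>>> apply_moves --increments '[{"offset": [0, 0, -0.05], "dr": [0, 0, -2.8]}, {"offset": [0, 0, -0.1], "dr": [0, 0, -2.8]}, {"offset": [0, 0, -0.15], "dr": [0, 0, -2.8]}, {"offset": [0, 0, -0.17], "dr": [0, 0, -2.8]}, {"offset": [0, 0, -0.17], "dr": [0, 0, -2.8]}]' --claw 0 --squeeze 40

```text
t: 2.48
eef_pos: [0.1627, 0.526, 0.4031]
tcp_rot: [[0.248, 0.969, 0.002], [0.969, -0.248, 0.003], [0.004, 0.001, -1.0]]
contact_force: [-0.4, -0.7, -0.3]
grip_width: -0.0001
```

>>> apply_moves --increments '[{"offset": [-0.044, 0.037, 0], "dr": [0, 0, 0]}, {"offset": [-0.088, 0.074, 0], "dr": [0, 0, 0]}, {"offset": [-0.132, 0.111, 0], "dr": [0, 0, 0]}, {"offset": [-0.176, 0.148, 0], "dr": [0, 0, 0]}, {"offset": [-0.22, 0.184, 0], "dr": [0, 0, 0]}]'

```text
t: 3.1
eef_pos: [0.2862, 0.2654, 0.4007]
tcp_rot: [[0.248, 0.969, -0.0], [0.969, -0.248, 0.002], [0.002, -0.001, -1.0]]
contact_force: [0.9, 0.1, 0.7]
grip_width: -0.0
```

>>> apply_moves --increments '[{"offset": [-0.044, 0.037, 0], "dr": [0, 0, 0]}, {"offset": [-0.088, 0.074, 0], "dr": [0, 0, 0]}, {"offset": [-0.132, 0.111, 0], "dr": [0, 0, 0]}, {"offset": [-0.176, 0.148, 0], "dr": [0, 0, 0]}, {"offset": [-0.22, 0.184, 0], "dr": [0, 0, 0]}]'

```text
t: 3.72
eef_pos: [0.4099, 0.0049, 0.3984]
tcp_rot: [[0.248, 0.969, -0.002], [0.969, -0.248, 0.003], [0.003, -0.003, -1.0]]
contact_force: [1.4, 0.4, -0.3]
grip_width: -0.0001
```

>>> apply_moves --increments '[{"offset": [-0.04, 0.034, 0], "dr": [0, 0, 0]}, {"offset": [-0.08, 0.068, 0], "dr": [0, 0, 0]}, {"offset": [-0.106, 0.09, 0], "dr": [0, 0, 0]}, {"offset": [-0.106, 0.09, 0.05], "dr": [0, 0, 0]}, {"offset": [-0.106, 0.09, 0.1], "dr": [0, 0, 0]}]'

```text
t: 4.35
eef_pos: [0.47, -0.1202, 0.2947]
tcp_rot: [[0.25, 0.968, -0.004], [0.968, -0.249, 0.004], [0.003, -0.005, -1.0]]
contact_force: [0.7, 0.1, 0.2]
grip_width: -0.0001
```

```bash
python3 - <<'E'
from h import *
s=robot.sense(); print(s["t"],s["eef_pos"],s["contact_force"])
f=robot.grab_frame("side"); im=f["frame"][:,:,::-1]
cv2.imwrite("pics/side1.png",cv2.resize(im[130:370,200:440],None,fx=2.5,fy=2.5))
f=robot.grab_frame("top"); im=f["frame"][:,:,::-1]
cv2.imwrite("pics/top1.png",im)
E
```

```text
4.35 [ 0.46999791 -0.12020429  0.29470116] [0.70254687 0.0546793  0.24500821]
```

View pics/side1.png

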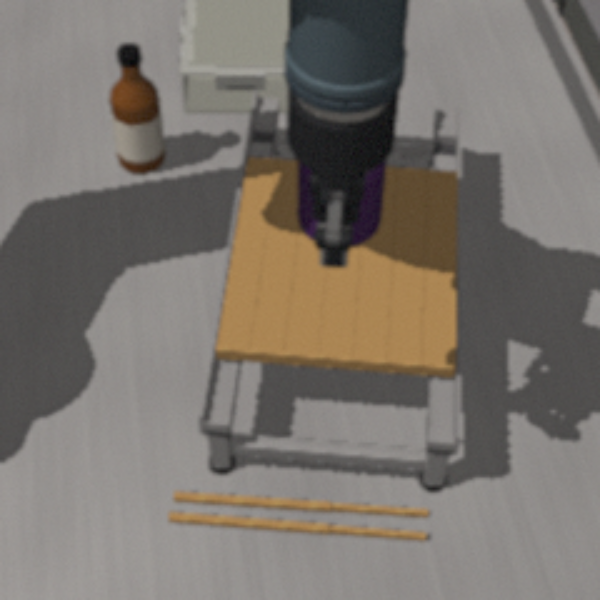

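View pics/top1.png

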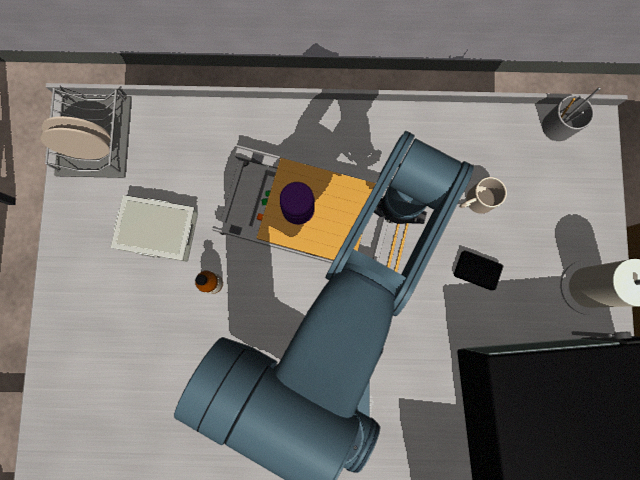

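>>> apply_moves --increments '[{"offset": [0, 0, 0.04], "dr": [0, 0, 0]}, {"offset": [0, 0, 0.08], "dr": [0, 0, 0]}, {"offset": [0, 0, 0.12], "dr": [0, 0, 0]}, {"offset": [0, 0, 0.16], "dr": [0, 0, 0]}, {"offset": [0, 0, 0.17], "dr": [0, 0, 0]}]'

```text
t: 5.08
eef_pos: [0.4631, -0.1157, 0.1196]
tcp_rot: [[0.249, 0.968, -0.018], [0.969, -0.248, 0.012], [0.007, -0.021, -1.0]]
contact_force: [0.2, -0.2, 0.5]
grip_width: 0.0003
```

```bash
python3 - <<'E'
from h import *
s=robot.sense(); print(s["t"],s["eef_pos"],s["contact_force"])
f=robot.grab_frame("side"); im=f["frame"][:,:,::-1]
print(proj(f,s["eef_pos"]))
cv2.imwrite("pics/side2.png",cv2.resize(im[170:350,250:430],None,fx=3.3,fy=3.3))
E
```

```text
5.075 [ 0.46307642 -0.11574512  0.11964821] [ 0.2148659  -0.21958987  0.5373116 ]
[[327.78061363 284.94926917]]
```

View pics/side2.png

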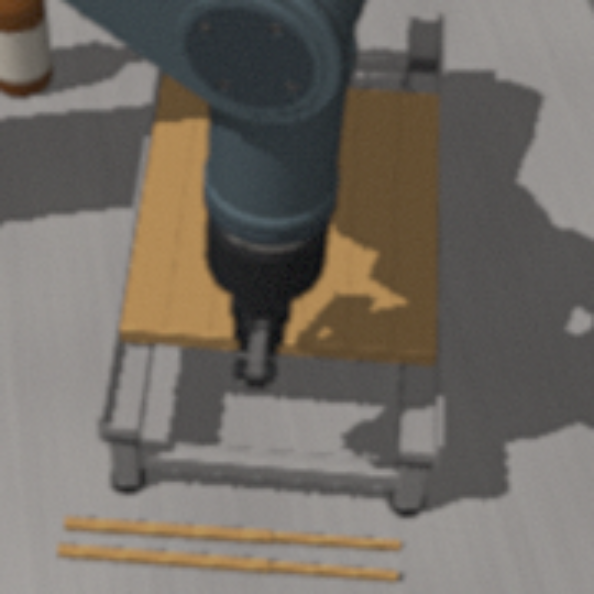

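>>> apply_moves --increments '[{"offset": [0, 0.009, 0], "dr": [-1.2, -0.4, 0]}, {"offset": [0, 0.009, 0.012], "dr": [-1.2, -0.4, 0]}, {"offset": [0, 0.009, 0.025], "dr": [-1.2, -0.4, 0]}, {"offset": [0, 0.009, 0.038], "dr": [-1.2, -0.4, 0]}, {"offset": [0, 0.009, 0.038], "dr": [-1.2, -0.4, 0]}]'

```text
t: 5.75
eef_pos: [0.4703, -0.1172, 0.0801]
tcp_rot: [[0.249, 0.969, -0.002], [0.969, -0.249, 0.001], [0.0, -0.002, -1.0]]
contact_force: [0.7, 0.0, -0.1]
grip_width: 0.0002
```

>>> apply_moves --increments '[{"offset": [0.005, 0.001, 0], "dr": [0, 0, 0]}, {"offset": [0.01, 0.001, 0], "dr": [0, 0, 0]}, {"offset": [0.014, 0.001, 0], "dr": [0, 0, 0]}, {"offset": [0.018, 0.001, 0], "dr": [0, 0, 0]}, {"offset": [0.021, 0.001, 0], "dr": [0, 0, 0]}]'

```text
t: 6.38
eef_pos: [0.4766, -0.0968, 0.0802]
tcp_rot: [[0.248, 0.969, -0.002], [0.969, -0.248, 0.001], [0.0, -0.002, -1.0]]
contact_force: [-0.3, 0.2, 0.5]
grip_width: -0.0001
```

>>> apply_moves --increments '[{"offset": [0.003, 0, 0], "dr": [0, 0, 0]}, {"offset": [0.006, 0, 0], "dr": [0, 0, 0]}, {"offset": [0.009, 0, 0], "dr": [0, 0, 0]}, {"offset": [0.012, 0, 0], "dr": [0, 0, 0]}, {"offset": [0.015, 0, 0], "dr": [0, 0, 0]}]'

```text
t: 7.0
eef_pos: [0.4803, -0.0834, 0.0803]
tcp_rot: [[0.248, 0.969, -0.002], [0.969, -0.248, -0.001], [-0.002, -0.002, -1.0]]
contact_force: [-1.4, -5.0, -0.6]
grip_width: -0.0001
```

```bash
cat >> h.py <<'E'
def board(n,tag,z=.108):
    f=robot.grab_frame(n); im=f["frame"][:,:,::-1].copy()
    cv2.imwrite(f"pics/{tag}.png",cv2.resize(im[170:350,250:430] if n=="side" else im[120:300,200:440],None,fx=3.3,fy=3.3))
    yaw=np.radians(-14.4);Y=np.array([-np.sin(yaw),np.cos(yaw)]);X=np.array([Y[1],-Y[0]])
    s=robot.sense(); p=s["eef_pos"][:2]-np.array([.518,.064]); print("t",s["t"],"tcp st",(p@X).round(4),(p@Y).round(4),"z",s["eef_pos"][2].round(4),"F",s["contact_force"].round(1))
    hsv=cv2.cvtColor(im,cv2.COLOR_BGR2HSV)
    m=((hsv[:,:,0]>10)&(hsv[:,:,0]<25)&(hsv[:,:,1]>110))
    # top surface edge in station coords
    ij=np.argwhere(m)[:,::-1]; w=back(f,ij,z)[:,:2]-np.array([.518,.064]); xs=w@X; ys=w@Y
    for a in (-.08,-.05,.05,.08):
        k=(abs(xs-a)<.01)&(abs(ys)<.22)
        if k.sum()>5: print("x",a,"y range",ys[k].min().round(4),ys[k].max().round(4),k.sum())
    return f
E
python3 -c "
from h import *
board('side','side3'); board('top','top3')"
```

```text
t 7.05 tcp st 0.0001 -0.1518 z 0.0803 F [-1.2 -4.8 -0.9]
x -0.08 y range -0.1447 0.1027 590
x -0.05 y range -0.1463 0.0755 333
x 0.05 y range -0.1461 0.1173 591
x 0.08 y range -0.146 0.12 648
t 7.1 tcp st 0.0001 -0.1518 z 0.0803 F [-0.4 -5.3 -0.1]
x -0.08 y range -0.0643 0.1206 549
x -0.05 y range -0.0691 0.1259 520
x 0.05 y range -0.1139 0.1205 417
x 0.08 y range -0.116 0.1211 600
```

View pics/side3.png

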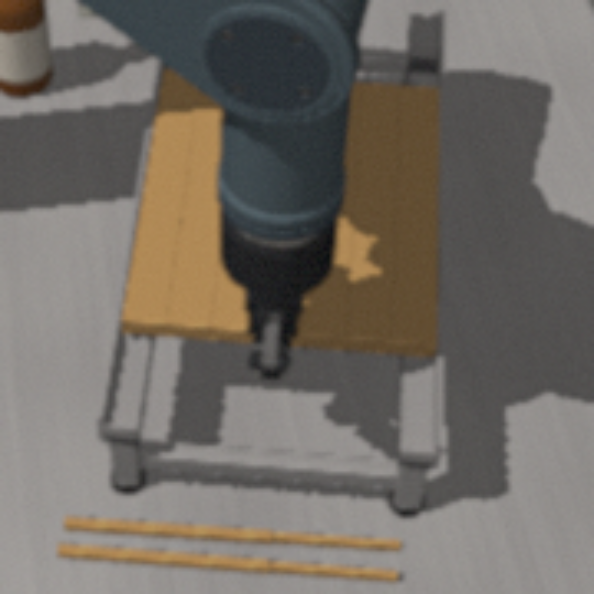

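View pics/top3.png

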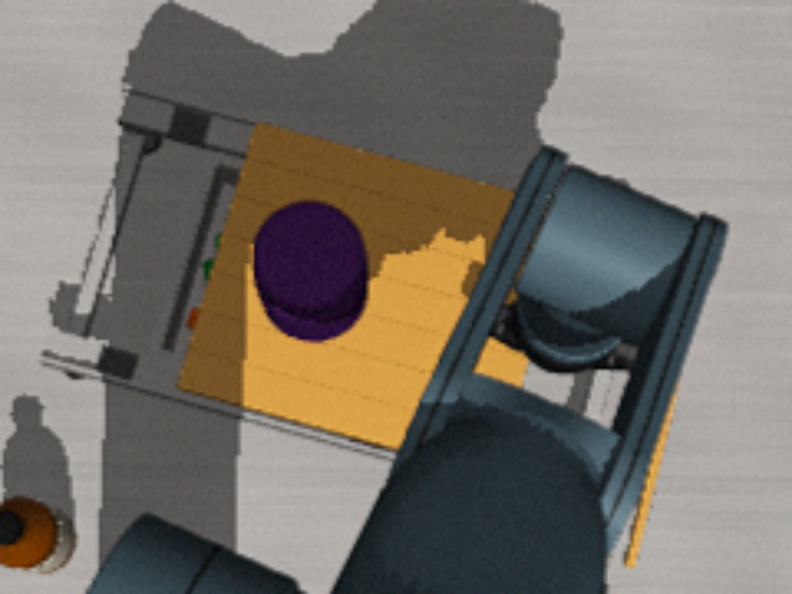

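>>> apply_moves --increments '[{"offset": [0.005, 0, 0], "dr": [0, 0, 0]}, {"offset": [0.01, 0, 0], "dr": [0, 0, 0]}, {"offset": [0.015, 0, 0], "dr": [0, 0, 0]}, {"offset": [0.02, 0, 0], "dr": [0, 0, 0]}, {"offset": [0.025, 0, 0], "dr": [0, 0, 0]}]'

```text
t: 7.72
eef_pos: [0.4865, -0.0597, 0.0803]
tcp_rot: [[0.248, 0.969, -0.002], [0.969, -0.248, -0.002], [-0.003, -0.001, -1.0]]
contact_force: [-2.3, -6.0, 0.0]
grip_width: -0.0001
```

>>> apply_moves --increments '[{"offset": [0.005, 0, 0], "dr": [0, 0, 0]}, {"offset": [0.01, 0, 0], "dr": [0, 0, 0]}, {"offset": [0.015, 0, 0], "dr": [0, 0, 0]}, {"offset": [0.02, 0, 0], "dr": [0, 0, 0]}, {"offset": [0.025, 0, 0], "dr": [0, 0, 0]}]'

```text
t: 8.35
eef_pos: [0.4927, -0.0364, 0.0803]
tcp_rot: [[0.248, 0.969, -0.002], [0.969, -0.248, -0.004], [-0.004, -0.001, -1.0]]
contact_force: [-2.5, -7.2, 0.2]
grip_width: 0.0001
```

```bash
python3 -c "
from h import *
board('side','side4'); board('top','top4')"
```

```text
t 8.4 tcp st 0.0004 -0.1029 z 0.0803 F [-1.3 -5.3  0.2]
x -0.08 y range -0.0967 0.1669 587
x -0.05 y range -0.0981 0.1286 329
x 0.05 y range -0.0983 0.1644 550
x 0.08 y range -0.0985 0.1674 604
t 8.45 tcp st 0.0004 -0.1029 z 0.0803 F [-1.  -4.4 -0.5]
x -0.08 y range -0.0106 0.1695 533
x -0.05 y range -0.0871 0.1696 527
x 0.05 y range -0.022 0.1696 366
x 0.08 y range -0.0232 0.1706 546
```

View pics/top4.png

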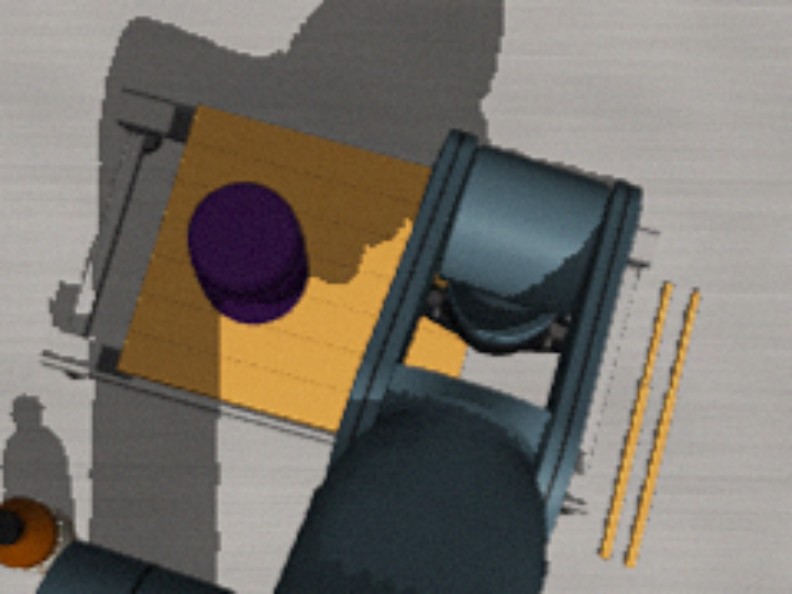

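>>> apply_moves --increments '[{"offset": [0.004, 0, 0], "dr": [0, 0, 0]}, {"offset": [0.008, 0, 0], "dr": [0, 0, 0]}, {"offset": [0.012, 0, 0], "dr": [0, 0, 0]}, {"offset": [0.016, 0, 0], "dr": [0, 0, 0]}, {"offset": [0.019, 0, 0], "dr": [0, 0, 0]}]'

```text
t: 9.07
eef_pos: [0.4973, -0.0182, 0.0803]
tcp_rot: [[0.247, 0.969, -0.003], [0.969, -0.247, -0.004], [-0.005, -0.001, -1.0]]
contact_force: [-3.4, -6.8, 1.1]
grip_width: 0.0002
```

```bash
python3 -c "
from h import *
board('side','side5'); board('top','top5')"
```

```text
t 9.125 tcp st 0.0004 -0.0844 z 0.0803 F [-1.9 -5.5  1. ]
x -0.08 y range -0.0794 0.1837 569
x -0.05 y range -0.0797 0.1563 328
x 0.05 y range -0.0797 0.1843 546
x 0.08 y range -0.0798 0.1836 583
t 9.175 tcp st 0.0004 -0.0844 z 0.0803 F [-1.4 -4.8  1.4]
x -0.08 y range 0.01 0.1883 526
x -0.05 y range -0.0691 0.1879 531
x 0.05 y range 0.0027 0.1881 348
x 0.08 y range 0.0021 0.1901 525
```

View pics/side5.png

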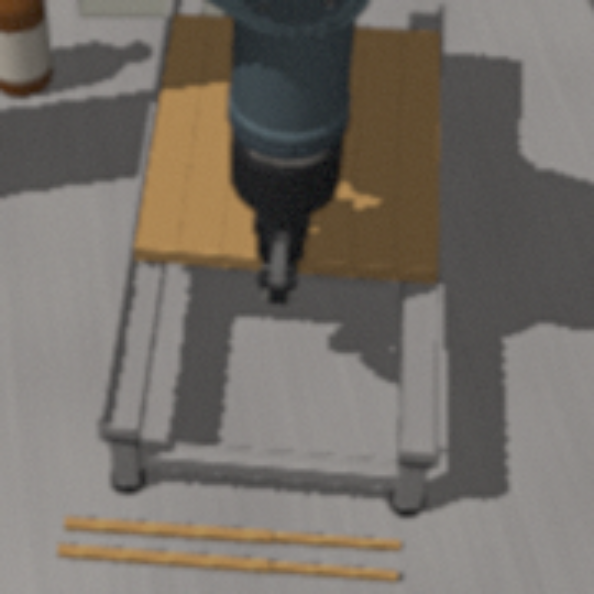

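>>> apply_moves --increments '[{"offset": [0.002, 0, 0], "dr": [0, 0, 0]}, {"offset": [0.003, 0, 0], "dr": [0, 0, 0]}, {"offset": [0.004, 0, 0], "dr": [0, 0, 0]}, {"offset": [0.005, 0, 0], "dr": [0, 0, 0]}, {"offset": [0.006, 0, 0], "dr": [0, 0, 0]}]'

```text
t: 9.8
eef_pos: [0.4986, -0.013, 0.0803]
tcp_rot: [[0.247, 0.969, -0.003], [0.969, -0.247, -0.005], [-0.006, -0.002, -1.0]]
contact_force: [-2.5, -7.0, 1.3]
grip_width: -0.0003
```

>>> apply_moves --increments '[{"offset": [0.001, 0, 0], "dr": [0, 0, 0]}, {"offset": [0.0016, 0, 0], "dr": [0, 0, 0]}, {"offset": [0.0022, 0, 0], "dr": [0, 0, 0]}, {"offset": [0.0028, 0, 0], "dr": [0, 0, 0]}, {"offset": [0.0034, 0, 0], "dr": [0, 0, 0]}]'

```text
t: 10.42
eef_pos: [0.499, -0.0108, 0.0803]
tcp_rot: [[0.247, 0.969, -0.004], [0.969, -0.247, -0.007], [-0.008, -0.002, -1.0]]
contact_force: [-3.2, -6.8, 0.2]
grip_width: -0.0001
```

```bash
python3 -c "
from h import *
board('side','side6'); board('top','top6')"
```

```text
t 10.475 tcp st 0.0001 -0.077 z 0.0802 F [-2.6 -7.   1.1]
x -0.08 y range -0.0717 0.1919 563
x -0.05 y range -0.0718 0.1563 329
x 0.05 y range -0.0714 0.1922 539
x 0.08 y range -0.0714 0.1917 577
t 10.525 tcp st 0.0001 -0.077 z 0.0802 F [-2.8 -6.8  1. ]
x -0.08 y range 0.0192 0.1951 520
x -0.05 y range -0.0627 0.1952 528
x 0.05 y range 0.0135 0.1949 339
x 0.08 y range 0.0133 0.1967 515
```

View pics/side6.png

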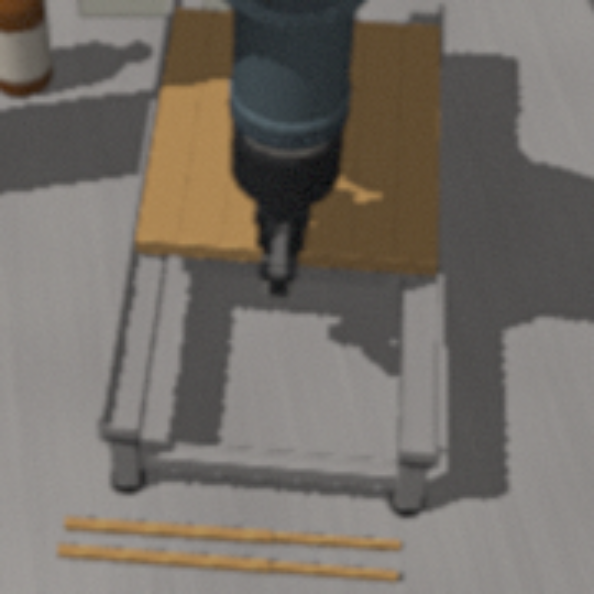

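>>> apply_moves --increments '[{"offset": [0.001, 0, 0], "dr": [0, 0, 0]}, {"offset": [0.0015, 0, 0], "dr": [0, 0, 0]}, {"offset": [0.002, 0, 0], "dr": [0, 0, 0]}, {"offset": [0.0025, 0, 0], "dr": [0, 0, 0]}, {"offset": [0.003, 0, 0], "dr": [0, 0, 0]}]'

```text
t: 11.15
eef_pos: [0.4994, -0.0082, 0.0801]
tcp_rot: [[0.247, 0.969, -0.005], [0.969, -0.247, -0.007], [-0.008, -0.003, -1.0]]
contact_force: [-1.1, -5.3, 1.0]
grip_width: 0.0003
```

```bash
python3 -c "
from h import *
board('side','side7'); board('top','top7')"
```

```text
t 11.2 tcp st 0.0 -0.0745 z 0.0802 F [-1.4 -5.1  0. ]
x -0.08 y range -0.0746 0.1873 564
x -0.05 y range -0.0749 0.1563 341
x 0.05 y range -0.0745 0.1873 540
x 0.08 y range -0.0745 0.1874 575
t 11.25 tcp st 0.0 -0.0745 z 0.0802 F [-1.4 -5.5  0.8]
x -0.08 y range 0.0221 0.1965 515
x -0.05 y range -0.0602 0.1962 517
x 0.05 y range 0.0178 0.1965 348
x 0.08 y range 0.0176 0.1975 504
```

View pics/side7.png

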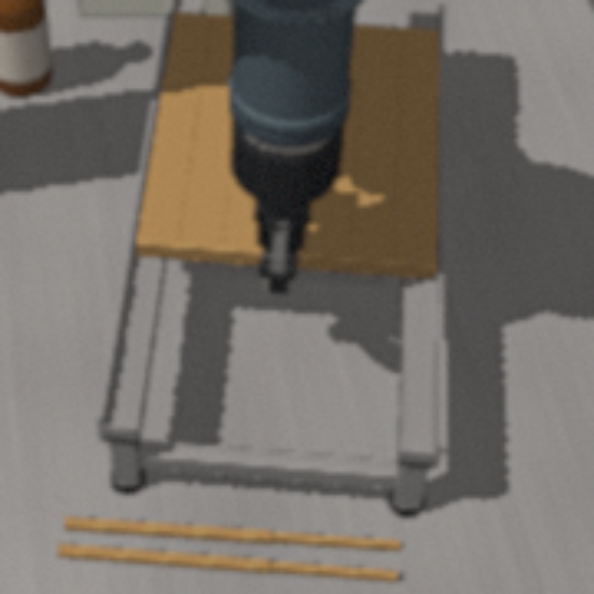

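View pics/top7.png

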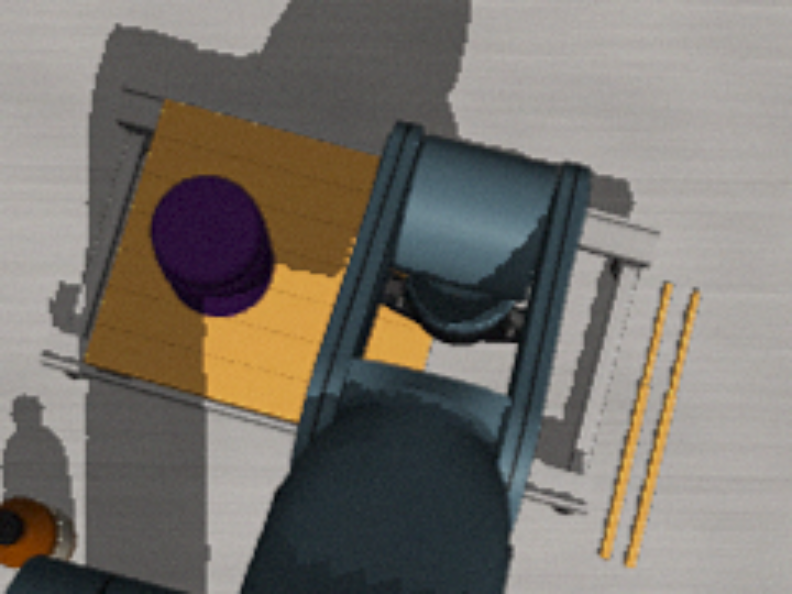

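>>> apply_moves --increments '[{"offset": [-0.002, 0, 0], "dr": [0, 0, 0]}, {"offset": [-0.006, 0, 0], "dr": [0, 0, 0]}, {"offset": [-0.015, 0, 0], "dr": [0, 0, 0]}, {"offset": [-0.03, 0, 0], "dr": [0, 0, 0]}, {"offset": [-0.045, 0, 0], "dr": [0, 0, 0]}]'

```text
t: 11.88
eef_pos: [0.4881, -0.0528, 0.0805]
tcp_rot: [[0.247, 0.969, -0.005], [0.969, -0.247, -0.007], [-0.008, -0.003, -1.0]]
contact_force: [0.8, 0.7, 0.5]
grip_width: -0.0003
```

```bash
python3 -c "
from h import *
board('side','side8',.101); board('top','top8',.101)"
```

```text
t 11.925 tcp st 0.0003 -0.1221 z 0.0806 F [ 0.  -1.1 -0.2]
x -0.08 y range -0.0686 0.1611 486
x -0.05 y range -0.0691 0.0974 209
x 0.05 y range -0.0687 0.1924 486
x 0.08 y range -0.069 0.1955 574
t 11.975 tcp st 0.0003 -0.1213 z 0.0806 F [0.5 0.7 0.4]
x -0.08 y range -0.029 0.198 665
x -0.05 y range -0.0312 0.1976 623
x 0.05 y range -0.0441 0.1979 504
x 0.08 y range -0.0464 0.199 683
```

View pics/side8.png

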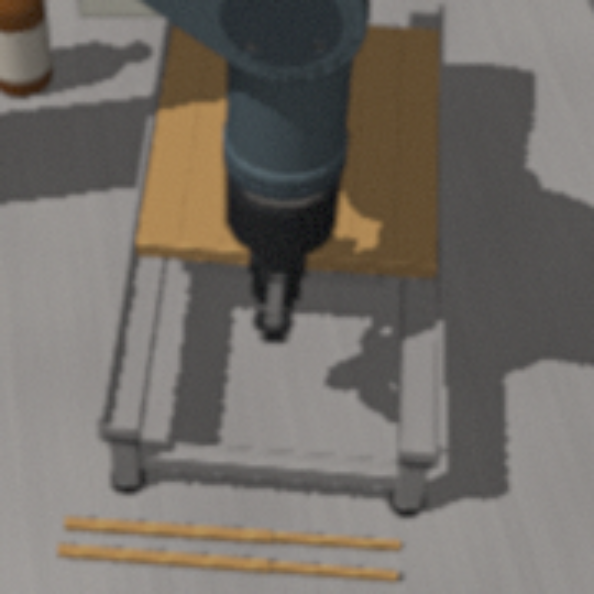

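>>> apply_moves --increments '[{"offset": [-0.005, 0, -0.04], "dr": [0, 0, 0]}, {"offset": [-0.01, 0, -0.09], "dr": [0, 0, 0]}, {"offset": [-0.015, 0, -0.14], "dr": [0, 0, 0]}, {"offset": [-0.02, 0, -0.19], "dr": [0, 0, 0]}, {"offset": [-0.03, 0, -0.24], "dr": [0, 0, 0]}]'

```text
t: 12.6
eef_pos: [0.4814, -0.0807, 0.3225]
tcp_rot: [[0.249, 0.968, -0.004], [0.968, -0.249, -0.007], [-0.008, -0.002, -1.0]]
contact_force: [1.0, -0.7, -0.5]
grip_width: 0.0
```

>>> apply_moves --increments '[{"offset": [-0.05, 0, -0.02], "dr": [0, 0, 0]}, {"offset": [-0.1, 0, -0.02], "dr": [0, 0, 0]}, {"offset": [-0.15, 0, -0.02], "dr": [0, 0, 0]}, {"offset": [-0.2, 0, -0.02], "dr": [0, 0, 0]}, {"offset": [-0.2, 0, -0.02], "dr": [0, 0, 0]}]'

```text
t: 13.22
eef_pos: [0.4305, -0.2773, 0.3435]
tcp_rot: [[0.254, 0.967, -0.005], [0.967, -0.254, -0.007], [-0.008, -0.003, -1.0]]
contact_force: [-0.4, 0.9, -0.3]
grip_width: -0.0001
```

```bash
python3 - <<'E'
from h import *
board('side','side9',.101); f=board('top','top9',.101)
# hypothesis test: seated vs riding outlines
yaw=np.radians(-14.4);Y=np.array([-np.sin(yaw),np.cos(yaw)]);X=np.array([Y[1],-Y[0]])
E
```

```text
t 13.275 tcp st 0.0001 -0.3504 z 0.3437 F [ 0.4 -0.  -0.5]
x -0.08 y range -0.0686 0.032 135
x 0.05 y range -0.0687 0.1924 241
x 0.08 y range -0.0685 0.1955 572
t 13.325 tcp st 0.0002 -0.3493 z 0.3439 F [-0.4  0.4 -0.1]
x -0.08 y range -0.0617 0.1989 766
x -0.05 y range -0.0611 0.199 715
x 0.05 y range -0.0602 0.1979 554
x 0.08 y range -0.0611 0.199 723
```

View pics/side9.png

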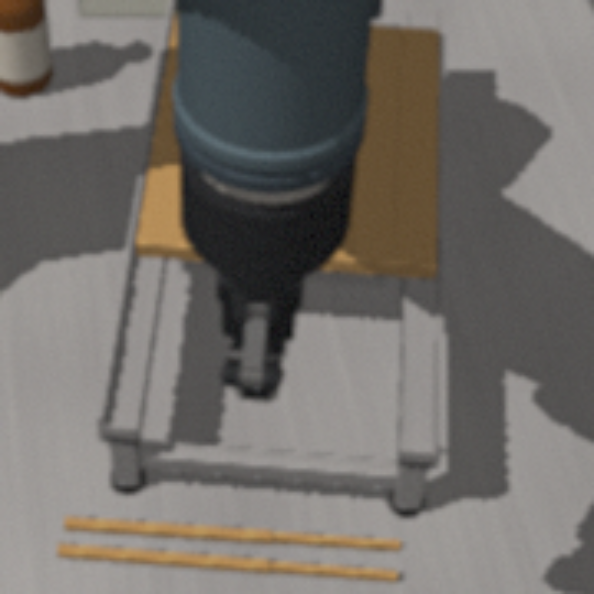

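View pics/top9.png

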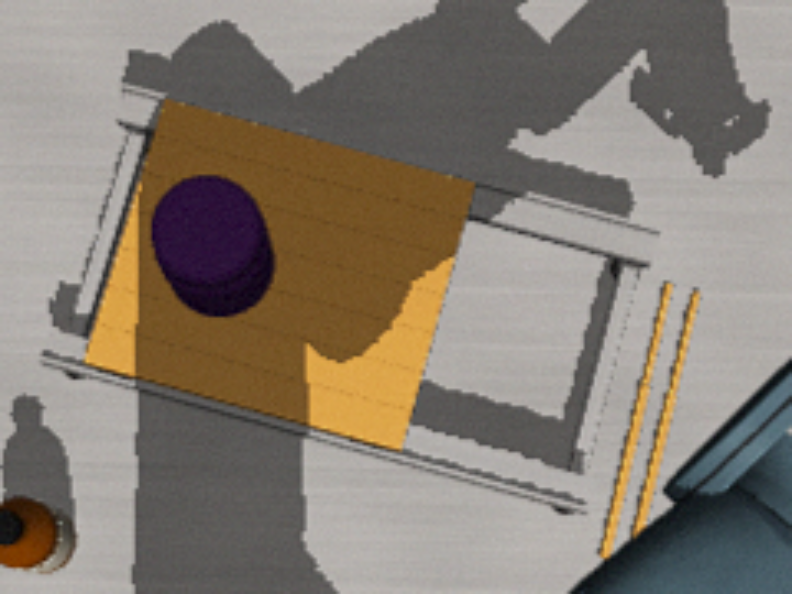

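```bash
python3 -c "
from h import *
s=robot.sense();print(s['t'],s['contact_force'],np.abs(s['dq']).max())
print(robot.close_job())"
```

```text
13.325 [-0.35623946  0.40997305 -0.13733475] 0.03510817782230141
the job is handed in; nothing more can be done
None
```

I pushed the board about 87 mm along its rails with the shut fingertips until it dropped into its notches. I then backed off, raised the hand clear and handed the job in at about 13.3 s. It reported no verdict.

- **Forces:** the readings at the end of each move were at most about 8 N while pushing. The force was near zero once I had let go.
- **Board:** the last top picture puts it at y of about +69 mm in the stand's frame (seat at +70 mm). It is square to within about 1 mm.
- **Drop and level:** the 7 mm drop showed as the expected shift between the two camera views. The board's length along the rails in the side view stayed within 1 mm of its riding value, so I judge it level, but there is no depth camera to measure height directly.
- **Disagreement between cameras:** the side camera places the board's front edge about 3.5 mm short of what the top camera gives. The gap was the same size before the drop, so I took it as calibration bias.
- **Jar and bystanders:** in the last top picture the jar stands upright on the board. The chopsticks and sauce bottle look unmoved. I compared these by eye, and I did not recheck the mug, ice block or lunch container after the push.

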